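# Brick in the sprung cradle, then hold the flask down in it

## Robot

A 7-joint arm with a two-finger parallel gripper is mounted at the origin on the work surface. World frame = base frame: x ahead of the robot, y to its left, z up, the work surface at z = 0. Lengths are in m, angles in rad, forces in N, time in s.
With the tool pointing down it reaches from about 0.35 to 0.9 m from the base axis. Payload 8.1 kg.
Tool frame: the origin (TCP) lies where the fingers leave the gripper's body, on its centre line; the fingertips stand ahead of it and the grasp point (between the pads) lies 47 mm ahead of it (tips_ahead is the z of the fingertips in the tool frame, in m); z points along the fingers, y is the line along which they close (so a half turn about z gives the same grasp; the last joint's range is limited). The gripper opens to 92 mm and grips with 3 to 60 N. Pads are 19 mm wide; open, the fingers measure 130 mm over their backs; the gripper's body (75 mm by 190 mm) begins 47 mm behind the grasp point.
Start: joints at [1.056, 0.434, 0.025, 1.573, -0.012, 1.134, -0.075], TCP at [0.25, -0.573, 0.292] pointing down, gripper open.
Joint ranges: [-2.62, 2.62], [-0.44, 2.09], [-1.27, 1.32], [0.08, 2.57], [-1.32, 4.46], [0.12, 2], [-2.74, 2.74]. Speed limits (rad/s): [2.22, 2.22, 3.01, 3.01, 3.14, 3.14, 3.14].

## Interface

Orientations are given as a unit quaternion [w, x, y, z].
In Python, from rig import * gives the robot as it stands. The module is installed in compiled form; this text tells all that it offers.
- The arm moves only by the tool play_rows, never from a script. Its argument "moves" is a list that holds one entry, the list of rows, each a list of 7 numbers: the shift along the tool's x, y, z in cm, then the turn, a rotation vector about the tool's x, y, z in degrees, then the closure, from 0 (fully open) to 1 (shut). A call has 1 to 8 rows; each row is the pose to reach, as a shift and turn from the pose commanded when the call began, along the tool's axes at that moment; what a row does not reach only later rows make up. A row lasts 1/8 s, in which the tool goes at most 62.5 mm and 10.7 degrees, less where a joint would pass 70% of its speed; a pose out of reach is approached as far as the arm can. A call with a gripper value outside its range is refused whole. The fingers move at their own pace and stop on an object; the grip force is fixed at half the most. Time passes only in rows, so rows that repeat a pose let the fingers close. It gives the time, the measured TCP pose, the force, the opening and the grip force at its end, in the units of the state.
- get_obs(): the state, without advancing time (a new reading comes with each control period).
- capture(name): name is "scene" or "top" or "wrist"; returns a dict with "img" (420x560x3 uint8, blue, green, red), "depth" (420x560 float32, m along the optical axis (not along the pixel's ray), 0 where there is no reading), "fov_y" (degrees; the focal length in pixels is half the picture's height over the tangent of half this angle, whatever the lens; pixels are square), "cx", "cy" (the principal point, pixels), "R" (3x3) and "t" (3): a world point X has camera coordinates R X + t. Camera axes: x right, y down, z forward; pixel columns grow to the right and rows downward; lengths in m; the calibration is good to about 2 mm. A picture is of the moment at which its call begins.
- close_job(): hands the job in; it is judged then, once.
The state is a dict: "time_s": time; "joint_pos": joint angles; "qvel": joint speeds; "effort": joint torques, N m; "tcp_pos": TCP position; "orientation": TCP orientation; "contact_force": force on the tool from outside, world axes, zero at the start; "moment": the same for the moment, N m; "width": finger opening in m; "gripper_force": force on a finger pad.
Only numpy, scipy, OpenCV 4.12 (cv2) and the standard library are available. Lean on these libraries where they do the work, as an engineer would, in place of code of your own. Each camera call takes 0.05 s, during which the arm holds its last target. There are 200 camera calls.

## Task

Lay the two loose firebricks flat on the dark slab to close the pinwheel around the sprung ring cradle, each centred in its gap with the same narrow joints as the bricks already laid, and let go of them. Then take the round flask from its cork ring, set it upright in the middle of the sprung ring and press it down until the ring is pushed down nearly to its stop. Finish while still holding the flask there, pressed down and upright; never tip the flask over, and leave the jar, bowl and paddle where they are.

Things in the scene. Friction and masses are not known exactly. Their poses are not given: they have to be found in the camera images.
- slab: Fixed square graphite slab, 224 x 224 x 15 mm. Origin: centre of its underside; x, y along its edges. On it, cemented, length along slab y, stand two firebricks (160 x 50 x 50 mm) centred at slab (83, -28) and (-83, 28) mm. Two more, length along x, close the four-brick pinwheel: 6 mm joints, outer faces 4 mm inside the slab's edges, a 116 mm square well left in the middle for the cradle.
- gap_right (a point): Where the centre of a brick's underside belongs in the gap on the slab's -y side: slab (-28, -83, 15) mm, on the slab's top; axes as the slab's; brick length along x. The brick's inner face borders the open well for 58 mm either side of slab x = 0: a finger has room there, 30 mm from the cradle.
- gap_left (a point): The same for the gap on the slab's +y side: slab (28, 83, 15) mm, brick length along x.
- brick_a: Loose cream insulating firebrick, 160 (x) x 50 (y) x 50 mm (z), about 0.26 kg, lying flat on the bench. Origin: centre of its underside. Either brick may go in either gap.
- brick_b: The other loose firebrick, identical to the first.
- cradle (a joint): Travel of the sprung steel ring in metres: 0 = up at rest, grows as the ring is pushed straight down, 0.016 = at its stop; it must be pressed beyond 0.011 and held. The spring takes about 4 N to start moving and 11 N at the stop, and pushes the ring back up when let go.
- ring_top (a point): Centre of the sprung ring's top face, moving with the ring. Ring: outer diameter 56 mm, hole 40 mm, 8 mm thick; at rest its top is 34 mm above the slab's top (16 mm below the brick tops), at the stop 18 mm above it. The seated flask's ball centre lies 25 mm above this point.
- flask: Amber glass round-bottomed flask, about 0.12 kg, upright in its cork ring. Origin: bottom of the ball; z is its axis, upwards. Ball diameter 64 mm; straight neck of diameter 24 mm from 62 to 115 mm above the origin; lip of diameter 30 mm from 115 to 121 mm (its top).
- flask_centre (a point): Centre of the flask's ball, on its axis 32 mm above its origin.
- stand: Cork ring that holds the flask, fixed to the bench: outer diameter 68 mm, hole 40 mm, 25 mm high; the flask in it has its bottom 18 mm above the bench. Origin: centre of its underside.
- jar: Bystander: closed glass jar with a metal cap, diameter 60 mm, 75 mm high; origin at the centre of its underside. Leave it.
- bowl: Bystander: white bowl, diameter 90 mm, 40 mm high; origin at the centre of its underside. Leave it.
- paddle: Bystander: graphite paddle with a wooden handle, 160 mm long, lying along its x. Leave it.
Mind the look-alikes: they are no part of the job. Leave any green or pink look-alike of the brick_a alone.

How it is judged:
By the outcome, as a careful person would: the job done as asked, in the order asked, and still so for the second after the job is handed in, while the arm keeps its last pose, push and grip.
It also fails if it takes over 67 s, if anything falls off the work surface, if the arm or the gripper's body presses on something with over 40 N, if the wrist force passes 120 N, or if a joint passes its speed limit or range.

## Working session

There is one attempt and no reset: what is moved stays moved. The work goes in short steps, Python scripts to look and compute and a tool call to move; the robot and the scene stay as the last step left them, time stands still between calls to the robot, and variables do not carry over. Pictures are saved under pics/ and viewed, at most 10 in all, crops included, and the job is handed in when it is done.

Besides the shell and the picture viewer there is one more tool, called after "Emit:" as name([rows], argument=value, ...), one row to a line, values as JSON. play_rows: Moves the arm, as the interface text tells. Its arguments: {"type":"object","properties":{"moves":{"type":"array"}},"required":["moves"]}

```bash
mkdir -p pics; python3 - <<'E'
from rig import *
import cv2,numpy as np
o=get_obs();print({k:np.round(v,3).tolist() for k,v in o.items()})
for n in("scene","top"):
    c=capture(n);cv2.imwrite(f"pics/{n}0.png",c["img"]);np.savez(f"{n}0.npz",**c);print(n,c["fov_y"],c["cx"],c["cy"],np.round(c["R"],3).tolist(),np.round(c["t"],3).tolist())
E
```

```text
{'time_s': 0.0, 'joint_pos': [1.056, 0.435, 0.025, 1.574, -0.012, 1.134, -0.075], 'qvel': [-0.0, -0.001, -0.001, -0.001, -0.002, -0.0, -0.003], 'effort': [0.0, -66.784, 0.985, -31.446, -0.061, 0.043, 0.0], 'tcp_pos': [0.25, -0.572, 0.291], 'orientation': [-0.001, 0.979, 0.204, -0.0], 'contact_force': [-0.591, -0.435, 0.29], 'moment': [0.018, -0.019, 0.039], 'gripper_force': 0.0, 'width': 0.092}
scene 50.7014810915538 283.2895651675527 215.08572425561684 [[0.553, 0.833, 0.01], [0.553, -0.357, -0.753], [-0.624, 0.422, -0.658]] [-0.369, -0.23, 1.539]
top 45.582537927003735 279.5379496822439 208.3615618647453 [[0.085, -0.996, 0.005], [-0.974, -0.084, -0.213], [0.212, 0.013, -0.977]] [0.048, 0.55, 1.113]
```

View pics/scene0.png

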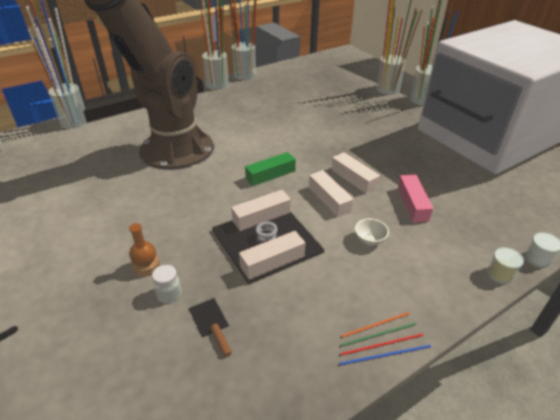

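View pics/top0.png

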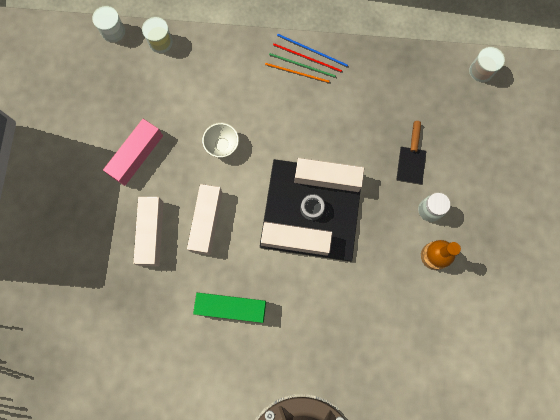

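Top view: the two cream loose bricks are at (204,218) and (147,230). The look-alikes are green at (230,307), pink at (132,152), and the cemented bricks at (330,175) and (297,238). The slab is at (312,210), the ring at (313,207), the flask at (440,253), the jar at (436,206), the bowl at (220,140) and the paddle at (412,165). I choose the two loose cream ones.

```bash
cat > h.py <<'E'
from rig import *
import cv2,numpy as np
from scipy.spatial.transform import Rotation as Ro
def load(n): return dict(np.load(n))
def ray(c,uv,z):
    uv=np.atleast_2d(uv).astype(float);f=c["img"].shape[0]/2/np.tan(np.radians(c["fov_y"])/2)
    d=np.c_[(uv[:,0]-c["cx"])/f,(uv[:,1]-c["cy"])/f,np.ones(len(uv))]@c["R"]
    o=-c["R"].T@c["t"];return o+d*((z-o[2])/d[:,2])[:,None]
def cloud(c):
    h,w=c["depth"].shape;u,v=np.meshgrid(np.arange(w),np.arange(h));f=h/2/np.tan(np.radians(c["fov_y"])/2)
    D=c["depth"];P=np.stack([(u-c["cx"])/f*D,(v-c["cy"])/f*D,D],-1)
    return (P-c["t"])@c["R"]
def rect(pts):
    (x,y),(a,b),t=cv2.minAreaRect((pts[:,:2]*1000).astype(np.float32))
    if a<b:a,b,t=b,a,t+90
    return round(float(x),1),round(float(y),1),round(float(a),1),round(float(b),1),round((t+90)%180-90,2)
def tool():
    o=get_obs();q=o["orientation"];return np.array(o["tcp_pos"]),Ro.from_quat([q[1],q[2],q[3],q[0]]).as_matrix()
E
python3 - <<'E'
from h import *
try: print(tips_ahead)
except NameError: print("no tips")
for n in("top","scene"):
    c=load(n+"0.npz");P=cloud(c);Z=P[...,2];hsv=cv2.cvtColor(c["img"],cv2.COLOR_BGR2HSV)
    print(n,"bench z",np.median(Z[(c["depth"]>0)&(abs(Z)<.02)]))
    for zt in(.05,.065):
        m=((abs(Z-zt)<.006)&(c["depth"]>0)).astype(np.uint8)
        k,l,s,_=cv2.connectedComponentsWithStats(m)
        for i in range(1,k):
            if s[i,4]>400:
                ct=cv2.findContours((l==i).astype(np.uint8),0,1)[0][0][:,0]
                print(zt,s[i,:5].tolist(),"z",np.round(np.median(Z[l==i])*1e3,1),rect(ray(c,ct,zt)),hsv[l==i].mean(0).round())
    m=(hsv[...,2]<45)&(abs(Z-.015)<.008)
    ct=np.argwhere(m)[:,::-1]
    ct=max(cv2.findContours(m.astype(np.uint8),0,1)[0],key=cv2.contourArea)[:,0];print("slab",rect(ray(c,ct,.015)))
    for nm,(u,v) in dict(flask=(440,253),jar=(436,206),ring=(313,207)).items():
        if n=="top":
            w=P[v-30:v+30,u-30:u+30].reshape(-1,3)
            for zt in ((.135,) if nm=="flask" else (.075,) if nm=="jar" else (.049,)):
                q=w[abs(w[:,2]-zt)<.006];print(nm,len(q),rect(q) if len(q)>3 else 0,"zmax",np.sort(w[:,2])[-5:])
E
```

```text
0.0655
top bench z -0.00033144808877198957
0.05 [103, 119, 56, 63, 1314] z 49.2 (661.0, 465.0, 159.3, 52.6, -28.85) [172. 104. 240.]
0.05 [187, 184, 34, 69, 1413] z 49.4 (508.6, 270.6, 159.9, 51.0, -4.18) [ 18.  32. 241.]
0.05 [133, 197, 27, 68, 1447] z 49.2 (467.9, 400.6, 159.1, 51.5, 4.27) [ 18.  32. 240.]
0.05 [193, 293, 73, 30, 1561] z 49.3 (308.2, 189.1, 159.7, 49.9, 88.14) [ 67. 204. 168.]
0.065 [92, 6, 27, 25, 488] z 63.8 (999.0, 578.2, 65.3, 64.6, -34.66) [ 50.  16. 231.]
0.065 [142, 17, 26, 25, 499] z 63.8 (978.1, 448.7, 67.7, 63.1, 7.6) [ 45.  22. 228.]
0.065 [478, 47, 27, 25, 525] z 64.1 (969.2, -399.5, 66.4, 65.7, -84.99) [ 46.  18. 227.]
0.065 [295, 158, 69, 30, 1381] z 64.8 (639.0, -15.3, 159.5, 52.7, 86.44) [ 18.  38. 235.]
0.065 [261, 222, 71, 31, 1475] z 64.5 (478.2, 50.9, 159.5, 50.7, 86.35) [ 18.  38. 236.]
slab (558.7, 16.7, 222.6, 221.0, -3.67)
flask 139 (471.5, -286.3, 28.3, 27.7, 47.95) zmax [1.20399978 1.20399978 1.20399978 1.20399978 1.20399978]
jar 406 (583.9, -271.5, 52.1, 51.7, 0.78) zmax [1.20399978 1.20399978 1.20399978 1.20399978 1.20399978]
ring 275 (5
[... 357 characters left out ...]
, 161.9, 56.9, 88.17) [ 63. 138. 138.]
0.05 [333, 153, 47, 30, 521] z 49.3 (471.6, 398.9, 164.7, 55.2, 4.26) [ 15.  41. 215.]
0.05 [310, 171, 44, 35, 605] z 49.4 (511.5, 269.4, 164.8, 53.3, -4.61) [ 15.  41. 217.]
0.05 [400, 175, 33, 37, 623] z 49.1 (663.7, 463.4, 166.3, 52.6, -28.99) [174. 108. 217.]
0.065 [420, 118, 140, 48, 437] z 64.8 (630.3, 846.2, 461.7, 242.8, 42.58) [ 11.  18. 117.]
0.065 [232, 190, 59, 29, 744] z 64.3 (481.6, 49.3, 161.0, 56.2, 85.7) [ 14.  44. 211.]
0.065 [239, 232, 66, 36, 1010] z 64.4 (643.4, -16.8, 161.2, 55.4, 86.37) [ 14.  44. 212.]
0.065 [494, 248, 30, 21, 459] z 63.1 (980.6, 446.3, 67.5, 66.2, 56.97) [ 41.  19. 202.]
slab (-351.8, -104.1, 201.1, 29.5, 89.01)
```

```bash
cat >> h.py <<'E'
def go(x,y,z,yaw):
    "print the row (cm, deg) to bring the TCP to x,y,z (mm), tool x at yaw deg (mod 180), tool down"
    p,R=tool();a=np.radians(yaw);X=np.array([np.cos(a),np.sin(a),0])
    if X@R[:,0]<0:X=-X
    Rt=np.c_[X,np.cross([0,0,-1],X),[0,0,-1]]
    print("row",np.round(R.T@(np.array([x,y,z])/1e3-p)*100,2),np.round(Ro.from_matrix(R.T@Rt).as_rotvec(degrees=True),2))
E
python3 -c "
from h import *
go(520,17,300,-3.7)"
```

```text
row [ 48.33 -43.21  -0.79] [-7.000e-02  2.000e-02  2.729e+01]
```

Emit:
play_rows([
  [[48.3,-43.2,-0.8,0,0,27.3,0],[48.3,-43.2,-0.8,0,0,27.3,0],[48.3,-43.2,-0.8,0,0,27.3,0],[48.3,-43.2,-0.8,0,0,27.3,0],[48.3,-43.2,-0.8,0,0,27.3,0],[48.3,-43.2,-0.8,0,0,27.3,0],[48.3,-43.2,-0.8,0,0,27.3,0],[48.3,-43.2,-0.8,0,0,27.3,0]],
])

```text
time_s: 1.1
tcp_pos: [0.4582, -0.1173, 0.2984]
orientation: [0.0, 0.999, -0.032, 0.0]
contact_force: [0.4, 0.5, -0.1]
width: 0.0918
gripper_force: 0.0
```

```bash
python3 -c "
from h import *
go(520,17,300,-3.7)"
```

```text
row [  5.3  -13.8   -0.16] [ 0.01 -0.   -0.02]
```

Emit:
play_rows([
  [[5.3,-13.8,0,0,0,0,0],[5.3,-13.8,0,0,0,0,0],[5.3,-13.8,0,0,0,0,0],[5.3,-13.8,0,0,0,0,0],[5.3,-13.8,0,0,0,0,0],[5.3,-13.8,0,0,0,0,0]],
])

```text
time_s: 1.85
tcp_pos: [0.5193, 0.0136, 0.2983]
orientation: [0.0, 0.999, -0.033, -0.0]
contact_force: [0.1, -0.0, 0.7]
width: 0.0916
gripper_force: 0.0
```

```bash
cat >> h.py <<'E'
def faces(c,zt,tol=.006,amin=400):
    P=cloud(c);m=((abs(P[...,2]-zt)<tol)&(c["depth"]>0)).astype(np.uint8)
    k,l,s,_=cv2.connectedComponentsWithStats(m)
    for i in range(1,k):
        if s[i,4]>amin:
            ct=max(cv2.findContours((l==i).astype(np.uint8),0,1)[0],key=len)[:,0]
            print(zt,s[i,:5].tolist(),"z",np.round(np.median(P[l==i][:,2])*1e3,1),rect(ray(c,ct,zt)),c["img"][l==i].mean(0).round())
E
python3 - <<'E'
from h import *
o=get_obs();print(o["tcp_pos"],o["contact_force"])
c=capture("wrist");np.savez("w1.npz",**c);cv2.imwrite("pics/w1.png",c["img"]);print(c["fov_y"],-c["R"].T@c["t"],c["R"][2])
faces(c,.065);faces(c,.05)
E
```

```text
[0.51928753 0.01359304 0.29834984] [ 0.05479168 -0.03248884  0.71448244]
64.88528216031318 [0.60269964 0.00751276 0.39042435] [-0.30915463  0.02009652 -0.95079942]
0.065 [214, 24, 180, 61, 10631] z 64.5 (639.3, -15.3, 158.8, 49.4, 86.19) [215. 232. 247.]
0.065 [537, 186, 23, 52, 707] z 65.2 (469.8, -263.7, 58.3, 22.4, 10.83) [ 26.  94. 175.]
0.065 [170, 202, 154, 46, 6735] z 64.5 (479.1, 50.5, 158.9, 50.8, 86.18) [212. 229. 244.]
0.05 [531, 71, 29, 60, 804] z 49.1 (580.6, -252.1, 56.5, 26.8, 10.83) [168. 185. 184.]
0.05 [247, 117, 54, 54, 1141] z 48.3 (559.7, 17.5, 54.3, 53.5, 86.18) [179. 186. 198.]
0.05 [4, 132, 79, 138, 6638] z 49.4 (510.9, 268.5, 154.9, 52.9, -4.13) [213. 228. 241.]
0.05 [526, 179, 34, 55, 466] z 50.9 (474.4, -264.1, 61.6, 27.6, -7.81) [ 22.  72. 133.]
0.05 [174, 198, 149, 4, 468] z 50.0 (502.7, 49.2, 159.5, 3.4, 86.18) [103. 115. 133.]
0.05 [152, 333, 67, 36, 1948] z 49.4 (309.1, 150.8, 86.2, 53.6, 88.54) [ 66. 160.  48.]
```

View pics/w1.png

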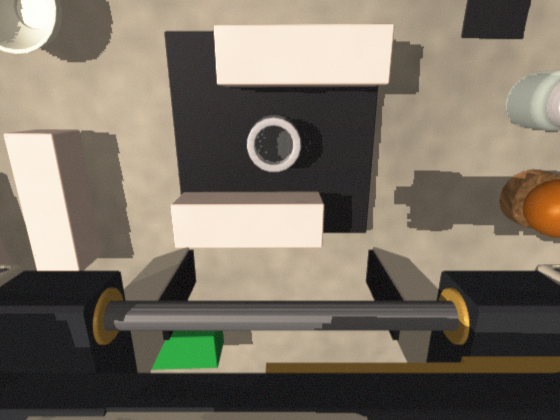

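The wrist view confirms the slab, with its ring at (274,144) and cemented bricks at (302,55) and (248,220). The cream brick is at (55,200), with green at (190,350) and bowl at (25,20). Next is one look at both loose bricks.

```bash
python3 -c "
from h import *
go(450,330,300,-4)"
```

```text
row [ -9.03 -31.09  -0.18] [0.03 0.01 0.17]
```

Emit:
play_rows([
  [[-9,-31,0,0,0,0.2,0],[-9,-31,0,0,0,0.2,0],[-9,-31,0,0,0,0.2,0],[-9,-31,0,0,0,0.2,0],[-9,-31,0,0,0,0.2,0],[-9,-31,0,0,0,0.2,0],[-9,-31,0,0,0,0.2,0],[-9,-31,0,0,0,0.2,0]],
])

```text
time_s: 2.9
tcp_pos: [0.4509, 0.3281, 0.2983]
orientation: [0.001, 0.999, -0.036, 0.0]
contact_force: [-0.0, 0.2, 0.3]
width: 0.0916
gripper_force: 0.0
```

```bash
python3 - <<'E'
from h import *
o=get_obs();print(o["tcp_pos"])
c=capture("wrist");np.savez("w2.npz",**c);cv2.imwrite("pics/w2.png",c["img"])
faces(c,.05,amin=3000)
go(509,270.3,200,-4.15)
E
```

```text
[0.45091956 0.32808575 0.2982761 ]
0.05 [56, 0, 71, 63, 3186] z 49.5 (615.6, 489.8, 58.0, 52.1, -28.89) [181. 160. 243.]
0.05 [305, 35, 58, 165, 8213] z 49.4 (508.3, 272.3, 158.8, 50.0, -4.31) [216. 233. 248.]
0.05 [167, 89, 79, 155, 7194] z 49.5 (468.1, 401.3, 158.8, 50.5, 4.26) [214. 230. 245.]
row [6.2  5.34 9.84] [ 0.06 -0.02  0.05]
```

View pics/w2.png

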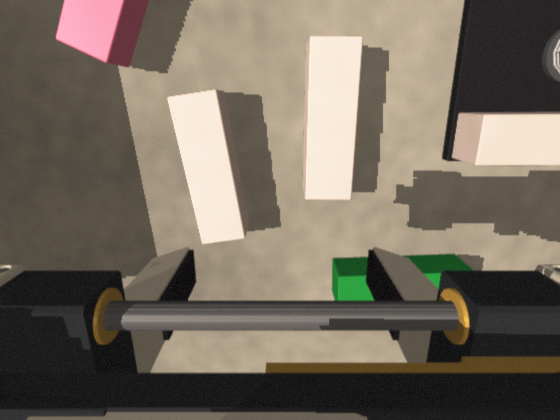

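```bash
python3 -c "
from h import *
go(508.4,271.5,130,-4.25)
go(508.4,271.5,77,-4.25)"
```

```text
row [ 6.13  5.22 16.84] [ 0.06 -0.02  0.15]
row [ 6.13  5.22 22.14] [ 0.06 -0.02  0.15]
```

Emit:
play_rows([
  [[6.1,5.2,5,0,0,0.1,0],[6.1,5.2,11,0,0,0.1,0],[6.1,5.2,16.8,0,0,0.1,0],[6.1,5.2,16.8,0,0,0.1,0],[6.1,5.2,16.8,0,0,0.1,0]],
])

```text
time_s: 3.58
tcp_pos: [0.5075, 0.274, 0.1309]
orientation: [0.0, 0.999, -0.035, -0.0]
contact_force: [0.2, 1.2, 0.1]
width: 0.0921
gripper_force: 0.0
```

```bash
python3 -c "
from h import *
go(508.4,271.5,77,-4.25)"
```

```text
row [0.11 0.24 5.39] [0.02 0.02 0.2 ]
```

Emit:
play_rows([
  [[0,0.1,3,0,0,0.2,0],[0,0.1,5.4,0,0,0.2,0],[0,0.1,5.4,0,0,0.2,0],[0,0.1,5.4,0,0,0.2,0],[0,0.1,5.4,0,0,0.2,0]],
])

```text
time_s: 4.2
tcp_pos: [0.508, 0.2739, 0.0782]
orientation: [-0.001, 0.999, -0.037, 0.001]
contact_force: [-0.1, 0.1, -0.2]
width: 0.0919
gripper_force: 0.0
```

```bash
python3 -c "
from h import *
go(508.4,271.5,77,-4.25)"
```

```text
row [0.05 0.24 0.12] [-0.09 -0.13  0.04]
```

Emit:
play_rows([
  [[0,0.2,0.1,0,0,0,0],[0,0.2,0.1,0,0,0,0],[0,0.2,0.1,0,0,0,0.6],[0,0.2,0.1,0,0,0,0.6],[0,0.2,0.1,0,0,0,0.6],[0,0.2,0.1,0,0,0,0.6],[0,0.2,0.1,0,0,0,0.6],[0,0.2,0.1,0,0,0,0.6]],
])

```text
time_s: 5.2
tcp_pos: [0.507, 0.2714, 0.0754]
orientation: [-0.0, 0.999, -0.037, 0.0]
contact_force: [-0.1, 1.1, -0.8]
width: 0.0499
gripper_force: 30.0
```

```bash
python3 -c "
from h import *
print(get_obs()['tcp_pos'],get_obs()['tcp_pos'])
go(508.4,271.5,77,-4.25)"
```

```text
[0.50700537 0.27140516 0.07535978] [0.50700537 0.27140516 0.07535978]
row [ 0.14 -0.02 -0.16] [-0.01 -0.    0.05]
```

Emit:
play_rows([
  [[0,0,-3,0,0,0,0.6],[0,0,-6,0,0,0,0.6],[0,0,-9,0,0,0,0.6],[0,0,-11,0,0,0,0.6],[0,0,-11,0,0,0,0.6]],
])

```text
time_s: 5.82
tcp_pos: [0.5075, 0.2715, 0.1864]
orientation: [-0.001, 0.999, -0.037, 0.001]
contact_force: [0.5, -0.4, -3.2]
width: 0.0498
gripper_force: 30.0
```

```bash
python3 -c "
from h import *
go(591.1,98.7,180,-3.75)"
```

```text
row [ 9.61 16.62  0.64] [-0.06 -0.11 -0.47]
```

Emit:
play_rows([
  [[2,3.3,0,0,0,-0.4,0.6],[4,7,0.3,0,0,-0.4,0.6],[6,10.5,0.6,0,0,-0.4,0.6],[8,14,0.6,0,0,-0.4,0.6],[9.2,16,0.6,0,0,-0.4,0.6],[9.6,16.6,0.6,0,0,-0.4,0.6],[9.6,16.6,0.6,0,0,-0.4,0.6],[9.6,16.6,0.6,0,0,-0.4,0.6]],
])

```text
time_s: 6.82
tcp_pos: [0.5898, 0.1003, 0.1791]
orientation: [-0.0, 0.999, -0.032, -0.0]
contact_force: [0.6, 1.4, -3.0]
width: 0.0498
gripper_force: 30.0
```

```bash
cat > chk.py <<'E'
from h import *
import sys
c=capture("wrist");np.savez(sys.argv[1]+".npz",**c);cv2.imwrite("pics/"+sys.argv[1]+".png",c["img"])
print(get_obs()["tcp_pos"])
faces(c,.065,amin=1500)
for z in sys.argv[2:]: faces(c,float(z),amin=1500)
E
python3 chk.py w3 .16; python3 -c "
from h import *
go(591.1,98.7,91.5,-3.75)"
```

```text
[0.58995291 0.10028323 0.17924868]
0.065 [333, 102, 227, 81, 17007] z 64.5 (640.6, -8.3, 147.0, 48.8, 86.35) [174. 192. 210.]
row [0.13 0.16 8.77] [-0.03  0.03  0.07]
```

```bash
python3 - <<'E'
from h import *
c=load("w3.npz");P=cloud(c);Z=P[...,2];faces(c,.154,amin=500)
m=(abs(Z-.154)<.006);u=P[m];print(len(u),u.min(0),u.max(0))
E
```

```text
0.154 [191, 108, 180, 192, 26070] z 153.2 (633.0, 97.1, 75.1, 72.1, -3.63) [185. 200. 216.]
0.154 [213, 330, 136, 32, 3769] z 153.3 (572.1, 101.0, 57.7, 16.3, 86.38) [113. 126. 146.]
29840 [0.55943623 0.0615976  0.14803219] [0.67182766 0.13678024 0.1599975 ]
```

View pics/w3.png

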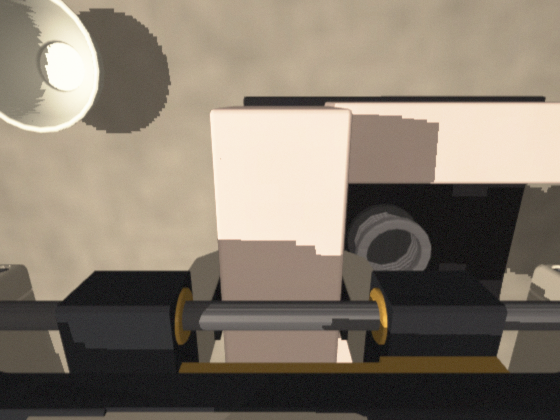

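Emit:
play_rows([
  [[0.12,0.15,2,0,0,0,0.6],[0.12,0.15,4,0,0,0,0.6],[0.12,0.15,6,0,0,0,0.6],[0.12,0.15,7,0,0,0,0.6],[0.12,0.15,7,0,0,0,0.6],[0.12,0.15,7,0,0,0,0.6]],
])

```text
time_s: 7.62
tcp_pos: [0.5921, 0.0975, 0.1102]
orientation: [-0.0, 0.999, -0.033, 0.001]
contact_force: [-0.0, 0.6, -3.3]
width: 0.0496
gripper_force: 30.0
```

```bash
python3 -c "
from h import *
go(591.1,98.7,90.3,-3.75)"
```

```text
row [-0.11 -0.12  1.99] [-0.02 -0.06 -0.04]
```

Emit:
play_rows([
  [[-0.05,-0.05,0.8,0,0,0,0.6],[-0.05,-0.05,1.5,0,0,0,0.6],[-0.05,-0.05,1.8,0,0,0,0.6],[-0.05,-0.05,2.0,0,0,0,0.6],[-0.05,-0.05,2.0,0,0,0,0.6],[-0.05,-0.05,2.0,0,0,0,0.6]],
])

```text
time_s: 8.38
tcp_pos: [0.5909, 0.0975, 0.0903]
orientation: [0.0, 0.999, -0.033, -0.0]
contact_force: [-5.6, -1.4, 10.4]
width: 0.0501
gripper_force: 30.0
```

```bash
python3 chk.py w4; python3 -c "
from h import *
print(get_obs()['contact_force'])
go(591.1,98.7,90.3,-3.75)"
```

```text
[0.59087625 0.0975159  0.09034171]
0.065 [353, 107, 207, 133, 26769] z 64.5 (643.0, 25.9, 80.3, 48.8, 86.21) [190. 213. 235.]
0.065 [191, 108, 180, 192, 26047] z 64.5 (633.9, 94.1, 75.3, 72.3, -3.8) [171. 189. 208.]
0.065 [213, 330, 136, 32, 3743] z 64.6 (573.0, 98.1, 57.7, 16.4, 86.2) [104. 116. 134.]
[-5.49967385 -1.87334495  9.13846202]
row [ 0.01 -0.12  0.  ] [ 0.03  0.01 -0.06]
```

```bash
cat > gap.py <<'E'
from h import *
import sys
C=np.array([559.2,17.6]);a=np.radians(-3.75);S=np.array([[np.cos(a),np.sin(a)],[-np.sin(a),np.cos(a)]])
c=load(sys.argv[1]) if sys.argv[1].endswith("npz") else capture(sys.argv[1])
Z=cloud(c)[...,2];m=(abs(Z-.065)<.004)&(c["depth"]>0)
v,u=np.nonzero(m);s=(ray(c,np.c_[u,v],.065)[:,:2]*1000-C)@S.T
k=(abs(s)<125).all(1);s=s[k]
im=np.zeros((260,260),np.uint8)
def ext(name,lo,hi):  # points in box; extents
    q=s[(s>lo).all(1)&(s<hi).all(1)]
    if len(q)>20: print(name,len(q),"x",np.percentile(q[:,0],[.3,99.7]).round(1),"y",np.percentile(q[:,1],[.3,99.7]).round(1),"rect",rect(q/1000))
ext("cemented +x",(50,-125),(125,55));ext("cemented -x",(-125,-55),(-55,125))
ext("left",(-55,55),(125,125));ext("right",(-125,-125),(55,-55))
E
python3 gap.py w4.npz; python3 gap.py top
```

```text
cemented +x 26555 x [ 58.7 107.5] y [-24.   52.9] rect (83.1, 13.5, 79.7, 48.8, 89.96)
left 29117 x [  0.3 107.2] y [ 56.7 113.9] rect (53.8, 86.2, 106.9, 62.4, -0.06)
cemented +x 21 x [ 95.9 108.4] y [-106.8  -91.1] rect (105.5, -101.6, 20.2, 8.7, 51.48)
cemented -x 836 x [-107.9  -58. ] y [  0.3 107.2] rect (-82.8, 53.6, 108.0, 50.2, -89.83)
left 457 x [-52.1  15.6] y [ 56.6 106. ] rect (-18.3, 81.4, 68.6, 49.6, 0.38)
```

Emit:
play_rows([
  [[0,0,-0.4,0,0,0,0.6],[0,-0.17,-0.4,0,0,0,0.6],[0,-0.17,-0.4,0,0,0,0.6],[0,-0.17,-0.2,0,0,0,0.6],[0,-0.17,0,0,0,0,0.6],[0,-0.17,0,0,0,0,0.6]],
])

```text
time_s: 9.22
tcp_pos: [0.5913, 0.0993, 0.0903]
orientation: [0.0, 0.999, -0.033, 0.0]
contact_force: [-4.0, -1.5, 11.0]
width: 0.0502
gripper_force: 30.0
```

```bash
python3 gap.py wrist; python3 gap.py top;python3 -c "
from h import *
print(get_obs()['contact_force'])
go(591.1,98.7,90.3,-3.75)"
```

```text
cemented +x 25898 x [ 58.6 107.4] y [-22.2  52.9] rect (83.0, 14.5, 77.9, 48.9, 89.97)
left 29184 x [  0.6 107.5] y [ 57.7 115.8] rect (54.1, 87.1, 106.9, 64.1, -0.04)
cemented +x 24 x [ 93.5 108.4] y [-107.1  -88.8] rect (104.8, -101.1, 23.6, 10.5, 51.49)
cemented -x 794 x [-107.8  -58.1] y [  2.5 107.2] rect (-83.0, 54.8, 105.8, 50.4, -89.6)
left 445 x [-51.7  15.8] y [ 58.7 107.8] rect (-18.2, 83.1, 68.5, 49.4, -0.3)
[-4.70693944 -2.09247125 10.48900639]
row [-0.01  0.06  0.  ] [ 0.02 -0.02 -0.06]
```

Emit:
play_rows([
  [[0,0,-0.05,0,0,0,0.35],[0,0,-0.05,0,0,0,0.35],[0,0,-0.05,0,0,0,0.35],[0,0,-3,0,0,0,0.35],[0,0,-7,0,0,0,0.35],[0,0,-11,0,0,0,0.2],[0,0,-13,0,0,0,0],[0,0,-13,0,0,0,0]],
])

```text
time_s: 10.32
tcp_pos: [0.5922, 0.0995, 0.2209]
orientation: [-0.0, 0.999, -0.033, 0.002]
contact_force: [-0.1, -0.3, -0.2]
width: 0.0851
gripper_force: 0.0
```

```bash
python3 gap.py wrist; python3 gap.py top;python3 -c "
from h import *
go(467,401,200,4.26)"
```

```text
cemented +x 14483 x [ 58.1 107.7] y [-105.9   52.2] rect (83.0, -26.8, 159.2, 49.4, -89.65)
cemented -x 2650 x [-107.1  -85.1] y [-16.3 107. ] rect (-96.1, 44.6, 126.0, 21.9, -89.99)
left 12049 x [-51.1 107.1] y [ 58.5 107.7] rect (28.0, 83.1, 158.2, 49.5, -0.07)
cemented +x 34 x [ 88.3 108.3] y [-107.  -91.] rect (98.4, -99.3, 21.8, 14.3, 6.58)
cemented -x 618 x [-107.6  -57.9] y [ 22.5 107.3] rect (-82.9, 63.8, 87.4, 50.1, -89.6)
left 615 x [-51.6  53.5] y [ 58.7 107.9] rect (1.0, 83.2, 106.3, 49.5, 0.06)
row [-14.38 -29.3    1.86] [ 0.02  0.05 -8.08]
```

Emit:
play_rows([
  [[-14.4,-29.3,0,0,0,-8.1,0],[-14.4,-29.3,0,0,0,-8.1,0],[-14.4,-29.3,0,0,0,-8.1,0],[-14.4,-29.3,0,0,0,-8.1,0],[-14.4,-29.3,1.9,0,0,-8.1,0],[-14.4,-29.3,8,0,0,-8.1,0],[-14.4,-29.3,8,0,0,-8.1,0],[-14.4,-29.3,8,0,0,-8.1,0]],
])

```text
time_s: 11.42
tcp_pos: [0.4677, 0.4001, 0.1392]
orientation: [0.001, 0.999, 0.037, -0.0]
contact_force: [0.0, -0.1, 0.5]
width: 0.0922
gripper_force: 0.0
```

```bash
python3 -c "
from h import *
go(468.1,401,76,4.26)"
```

```text
row [ 0.05 -0.1   6.32] [ 0.09  0.05 -0.03]
```

Emit:
play_rows([
  [[0,-0.1,3,0,0,0,0],[0,-0.1,5.5,0,0,0,0],[0,-0.1,6.3,0,0,0,0],[0,-0.1,6.3,0,0,0,0],[0,-0.1,6.3,0,0,0,0],[0,-0.1,6.3,0,0,0,0.6],[0,-0.1,6.3,0,0,0,0.6],[0,-0.1,6.3,0,0,0,0.6]],
])

```text
time_s: 12.42
tcp_pos: [0.467, 0.4023, 0.0765]
orientation: [-0.0, 0.999, 0.037, 0.0]
contact_force: [-0.1, -0.8, -0.9]
width: 0.0665
gripper_force: 0.0
```

Emit:
play_rows([
  [[0,0,0,0,0,0,0.6],[0,0,0,0,0,0,0.6],[0,0,0,0,0,0,0.6]],
])

```text
time_s: 12.8
tcp_pos: [0.467, 0.4023, 0.0763]
orientation: [0.0, 0.999, 0.037, -0.0]
contact_force: [-0.6, -0.2, -0.5]
width: 0.0501
gripper_force: 30.0
```

Emit:
play_rows([
  [[0,0,-3,0,0,0,0.6],[0,0,-6,0,0,0,0.6],[0,0,-9,0,0,0,0.6],[0,0,-12,0,0,0,0.6],[0,0,-12,0,0,0,0.6]],
])

```text
time_s: 13.42
tcp_pos: [0.4677, 0.4031, 0.1984]
orientation: [-0.001, 0.999, 0.037, 0.001]
contact_force: [-0.3, 0.5, -2.1]
width: 0.0501
gripper_force: 30.0
```

```bash
python3 -c "
from h import *
go(525.8,-63.4,196,-3.75)"
```

```text
row [ 2.31 46.95  0.13] [-0.16 -0.17  8.03]
```

Emit:
play_rows([
  [[0.2,3,0,0,0,1,0.6],[0.4,8,0,0,0,2,0.6],[0.8,13.5,0,0,0,3,0.6],[1.2,19,0,0,0,4,0.6],[1.4,24.5,0,0,0,5,0.6],[1.7,30,0,0,0,6,0.6],[2,35.5,0,0,0,7,0.6],[2.3,40,0,0,0,8,0.6]],
])

```text
time_s: 14.42
tcp_pos: [0.5191, 0.0024, 0.1951]
orientation: [0.0, 0.999, -0.033, -0.001]
contact_force: [0.3, -0.4, -1.8]
width: 0.0495
gripper_force: 30.0
```

Emit:
play_rows([
  [[0,3.5,0,0,0,0,0.6],[0,6,0,0,0,0,0.6],[0,6.9,0,0,0,0,0.6],[0,6.9,0,0,0,0,0.6],[0,6.9,0,0,0,0,0.6]],
])

```text
time_s: 15.05
tcp_pos: [0.5155, -0.0623, 0.1962]
orientation: [-0.0, 1.0, -0.031, -0.0]
contact_force: [0.8, 0.7, -1.9]
width: 0.0498
gripper_force: 30.0
```

```bash
python3 - <<'E'
from h import *
c=capture("wrist");print(get_obs()["tcp_pos"])
z=get_obs()["tcp_pos"][2]-.0263
m=abs(cloud(c)[...,2]-z)<.006;faces(c,z,amin=1500)
u=cloud(c)[m];print(u.max(0))
go(525.4,-63.4,108,-3.75)
E
```

```text
[ 0.51550778 -0.06230743  0.19625286]
0.1699528586101855 [191, 109, 180, 191, 25740] z 169.4 (558.0, -65.4, 75.5, 72.8, -3.55) [184. 199. 216.]
0.1699528586101855 [224, 330, 114, 32, 3577] z 169.4 (496.8, -61.6, 49.0, 16.5, 86.46) [116. 129. 150.]
[ 0.59708585 -0.02574302  0.17595164]
row [1.   0.05 8.83] [-0.03  0.01  0.16]
```

Emit:
play_rows([
  [[0.5,0.05,0,0,0,0.1,0.6],[0.95,0.05,0,0,0,0.1,0.6],[0.95,0.05,2.5,0,0,0.1,0.6],[0.95,0.05,5,0,0,0.1,0.6],[0.95,0.05,7.5,0,0,0.1,0.6],[0.95,0.05,8.8,0,0,0.1,0.6],[0.95,0.05,8.8,0,0,0.1,0.6],[0.95,0.05,8.8,0,0,0.1,0.6]],
])

```text
time_s: 16.1
tcp_pos: [0.5255, -0.0649, 0.1092]
orientation: [0.0, 0.999, -0.033, 0.001]
contact_force: [0.0, -0.6, -2.4]
width: 0.0499
gripper_force: 30.0
```

```bash
python3 -c "
from h import *
go(524.9,-63.4,91.3,-3.75)"
```

```text
row [-0.07 -0.14  1.79] [ 0.   -0.07 -0.06]
```

Emit:
play_rows([
  [[-0.05,-0.14,0.7,0,0,0,0.6],[-0.05,-0.14,1.2,0,0,0,0.6],[-0.05,-0.14,1.4,0,0,0,0.6],[-0.05,-0.14,1.4,0,0,0,0.6],[-0.05,-0.14,1.4,0,0,0,0.6]],
])

```text
time_s: 16.73
tcp_pos: [0.5246, -0.0635, 0.0945]
orientation: [0.0, 0.999, -0.033, 0.0]
contact_force: [-0.5, 0.4, -2.4]
width: 0.0501
gripper_force: 30.0
```

```bash
python3 gap.py wrist; python3 gap.py top;python3 -c "
from h import *
print(get_obs()['contact_force'])
go(524.9,-63.4,91.3,-3.75)"
```

```text
cemented +x 32333 x [50.1 84.7] y [-107.    11.4] rect (67.4, -47.4, 122.0, 34.6, 89.96)
cemented -x 293 x [-65.5 -55.2] y [-53.   20.8] rect (-60.4, -16.1, 73.9, 10.2, 89.97)
right 28356 x [-59.2  51.1] y [-117.4  -57.8] rect (-4.1, -88.1, 110.3, 66.1, -0.03)
cemented +x 852 x [ 57.3 108. ] y [-53.1  51.9] rect (82.7, -0.8, 105.8, 51.1, -89.59)
cemented -x 1383 x [-107.5  -57.8] y [-51.4 107. ] rect (-82.7, 27.9, 159.3, 50.3, -89.68)
left 1275 x [-51.2 107.5] y [ 58.3 107.8] rect (28.1, 83.1, 159.6, 49.8, -0.05)
right 386 x [-107.7  -41.7] y [-108.4  -58.3] rect (-32.1, -83.5, 151.7, 50.5, -0.04)
[ 0.43011525 -0.69122922 -1.19305051]
row [ 0.03 -0.01  0.32] [ 0.   -0.01 -0.06]
```

Emit:
play_rows([
  [[0,-0.03,0.15,0,0,0,0.6],[0,-0.03,0.3,0,0,0,0.6],[0,-0.03,0.36,0,0,0,0.6],[0,-0.03,0.36,0,0,0,0.6]],
])

```text
time_s: 17.32
tcp_pos: [0.5245, -0.0631, 0.0913]
orientation: [0.0, 0.999, -0.033, 0.0]
contact_force: [-2.7, 0.5, 6.4]
width: 0.0499
gripper_force: 30.0
```

```bash
python3 gap.py wrist|tail -1; python3 gap.py top|tail -1;python3 -c "
from h import *
print(get_obs()['contact_force'])"
```

```text
right 28825 x [-56.3  51.1] y [-116.5  -57.8] rect (-2.6, -87.4, 107.4, 64.8, -0.03)
right 487 x [-107.6  -42.5] y [-107.7  -58.2] rect (-75.3, -83.0, 65.6, 50.0, 0.26)
[-1.68064236  0.79619632  6.7644924 ]
```

Seated at the right place, so I release it.

Emit:
play_rows([
  [[0,0,-0.05,0,0,0,0.35],[0,0,-0.05,0,0,0,0.35],[0,0,-0.05,0,0,0,0.35],[0,0,-3,0,0,0,0.35],[0,0,-7,0,0,0,0.35],[0,0,-13,0,0,0,0.2],[0,0,-17,0,0,0,0],[0,0,-17,0,0,0,0]],
])

```text
time_s: 18.42
tcp_pos: [0.5261, -0.0631, 0.2641]
orientation: [0.0, 0.999, -0.033, 0.003]
contact_force: [-0.4, 0.3, -1.1]
width: 0.0851
gripper_force: 0.0
```

```bash
python3 gap.py wrist; python3 gap.py top|grep -E "left|right";python3 - <<'E'
from h import *
c=load("w1.npz")
def lip(c):
    P=cloud(c);q=P[(c["depth"]>0)&(abs(P[...,2]-.137)<.006)&(abs(P[...,0]-.471)<.04)&(abs(P[...,1]+.287)<.04)];return len(q),rect(q) if len(q)>5 else 0
for n in("top","scene"):
    c=capture(n);P=cloud(c);print(n,lip(c))
    for z0,z1 in((.085,.13),(.03,.08)):
        q=P[(c["depth"]>0)&(P[...,2]>z0)&(P[...,2]<z1)&(abs(P[...,0]-.471)<.05)&(abs(P[...,1]+.287)<.05)];
        if len(q): print(z0,len(q),q.min(0).round(4),q.max(0).round(4))
go(400,-287,250,-3.75)
E
```

```text
cemented +x 12803 x [ 50.2 106.6] y [-107.    50.7] rect (78.7, -28.2, 158.8, 57.0, 89.96)
cemented -x 6528 x [-106.3  -57.4] y [-52.2 106.1] rect (-81.8, 27.0, 159.2, 50.5, -89.43)
left 11012 x [-51.4 106.6] y [ 56.3 106.7] rect (27.6, 81.1, 158.0, 51.6, -0.04)
right 9083 x [-107.4   51. ] y [-107.9  -58.7] rect (-28.2, -83.3, 158.4, 49.6, -0.05)
left 1298 x [-51.1 107.8] y [ 58.3 107.8] rect (28.1, 83.0, 160.2, 49.9, -0.05)
right 854 x [-1.078e+02  1.000e-01] y [-107.7  -58. ] rect (-53.9, -82.7, 108.4, 50.3, -0.26)
top (0, 0)
scene (104, (470.9, -285.4, 30.0, 27.3, -55.13))
0.085 148 [ 0.4697 -0.2981  0.0851] [ 0.4851 -0.2747  0.1294]
0.03 484 [ 0.4537 -0.3172  0.0321] [ 0.5032 -0.2558  0.0799]
row [-10.86  23.15   0.98] [ 0.    0.13 -0.06]
```

Emit:
play_rows([
  [[-10.8,23.1,0,0,0,0,0],[-10.8,23.1,0,0,0,0,0],[-10.8,23.1,0,0,0,0,0],[-10.8,23.1,0,0,0,0,0],[-10.8,23.1,0,0,0,0,0],[-10.8,23.1,0,0,0,0,0]],
])

```text
time_s: 19.38
tcp_pos: [0.401, -0.2862, 0.2598]
orientation: [-0.001, 0.999, -0.034, -0.001]
contact_force: [0.6, -0.5, -0.4]
width: 0.0919
gripper_force: 0.0
```

```bash
python3 - <<'E'
from h import *
c=capture("wrist");cv2.imwrite("pics/w6.png",c["img"]);np.savez("w6.npz",**c);print(get_obs()["tcp_pos"])
P=cloud(c)
for zt in(.139,.0995):
  q=P[(c["depth"]>0)&(abs(P[...,2]-zt)<.004)&(abs(P[...,0]-.471)<.05)&(abs(P[...,1]+.287)<.05)];print(zt,len(q),rect(q) if len(q)>9 else 0,q[:,2].max() if len(q) else 0)
go(471.3,-286,220,-3.75)
E
```

```text
[ 0.40173456 -0.28533893  0.26002348]
0.139 1746 (470.4, -286.7, 28.9, 28.6, -2.87) 0.14052590310462626
0.0995 0 0 0
row [ 6.95 -0.38  4.  ] [-0.07  0.06  0.  ]
```

View pics/w6.png

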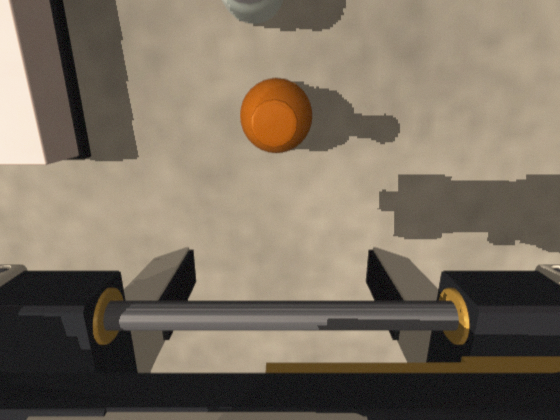

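The flask's lip is at pixel (274,122), with its ball around (276,115), and the jar at (255,5) is clear of the fingers.

Emit:
play_rows([
  [[6.85,-0.3,0,0,0,0,0],[6.85,-0.3,0,0,0,0,0],[6.85,-0.3,0,0,0,0,0],[6.85,-0.3,4,0,0,0,0],[6.85,-0.3,7.5,0,0,0,0],[6.85,-0.3,7.5,0,0,0,0],[6.85,-0.3,7.5,0,0,0,0]],
])

```text
time_s: 20.3
tcp_pos: [0.4701, -0.2881, 0.187]
orientation: [0.0, 0.999, -0.033, 0.0]
contact_force: [0.6, -0.5, 0.6]
width: 0.0916
gripper_force: 0.0
```

```bash
python3 -c "
from h import *
go(470.4,-286.7,160,-3.75)"
```

```text
row [ 0.02 -0.14  2.7 ] [ 0.03 -0.05 -0.06]
```

Emit:
play_rows([
  [[0,-0.1,1.5,0,0,0,0],[0,-0.1,2.7,0,0,0,0],[0,-0.1,2.7,0,0,0,0.4],[0,-0.1,2.7,0,0,0,0.6],[0,-0.1,2.7,0,0,0,0.6],[0,-0.1,2.7,0,0,0,0.6]],
])

```text
time_s: 21.05
tcp_pos: [0.4701, -0.2871, 0.1591]
orientation: [0.0, 0.999, -0.033, 0.0]
contact_force: [0.4, -0.3, -0.3]
width: 0.0564
gripper_force: 0.0
```

```bash
python3 -c "
from h import *
go(470.4,-286.7,160,-3.75)"
```

```text
row [ 0.02 -0.05 -0.09] [ 0.01 -0.03 -0.06]
```

Emit:
play_rows([
  [[0,0,0,0,0,0,0.7],[0,0,0,0,0,0,0.8],[0,0,0,0,0,0,0.9],[0,0,0,0,0,0,0.9],[0,0,0,0,0,0,0.9],[0,0,0,0,0,0,0.9]],
])

```text
time_s: 21.8
tcp_pos: [0.47, -0.287, 0.1588]
orientation: [0.0, 0.999, -0.033, 0.0]
contact_force: [0.2, -0.0, 0.1]
width: 0.0285
gripper_force: 30.0
```

Emit:
play_rows([
  [[0,0,-1,0,0,0,0.9],[0,0,-3,0,0,0,0.9],[0,0,-6,0,0,0,0.9],[0,0,-8,0,0,0,0.9],[0,0,-8,0,0,0,0.9],[0,0,-8,0,0,0,0.9]],
])

```text
time_s: 22.55
tcp_pos: [0.4695, -0.2869, 0.2382]
orientation: [-0.0, 0.999, -0.033, -0.0]
contact_force: [-0.8, 0.0, -2.5]
width: 0.0283
gripper_force: 30.0
```

```bash
python3 - <<'E'
from h import *
c=capture("scene");x,y=int(142),int(250);cv2.imwrite("pics/s2.png",cv2.resize(c["img"][150:330,60:300],None,fx=3,fy=3))
go(559.4,17.5,240,-3.75)
E
```

```text
row [  6.95 -30.96  -0.21] [-0.03  0.08 -0.06]
```

View pics/s2.png

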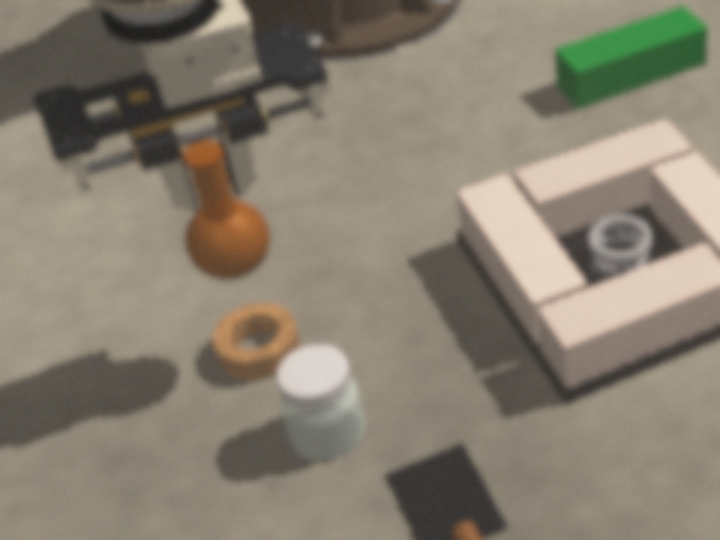

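```bash
python3 - <<'E'
from h import *
c=capture("wrist");cv2.imwrite("pics/w7.png",c["img"])
s=capture("scene")
for n,c in(("w",c),("s",s)):
    P=cloud(c);hsv=cv2.cvtColor(c["img"],cv2.COLOR_BGR2HSV)
    m=(c["depth"]>0)&(hsv[...,0]<20)&(hsv[...,1]>170)&(abs(P[...,0]-.47)<.06)&(abs(P[...,1]+.287)<.06)&(P[...,2]>.06)
    q=P[m];print(n,len(q),q.min(0).round(4),q.max(0).round(4))
    b=q[q[:,2]<.155]
    if len(b)>30:
        A=np.c_[2*b,np.ones(len(b))];w=np.linalg.lstsq(A,(b**2).sum(1),rcond=None)[0];print("ball",w[:3].round(4),np.sqrt(w[3]+w[:3]@w[:3]).round(4))
    for z in np.arange(.15,.23,.01):
        k=q[abs(q[:,2]-z)<.005]
        if len(k)>4: print(round(z,2),len(k),k.min(0).round(3)[:2],k.max(0).round(3)[:2])
E
```

```text
w 9157 [ 0.4488 -0.3326  0.1257] [ 0.5045 -0.2531  0.2674]
ball [ 0.4695 -0.2867  0.1284] 0.0316
0.15 2315 [ 0.449 -0.314] [ 0.497 -0.26 ]
0.16 1059 [ 0.459 -0.304] [ 0.488 -0.27 ]
0.17 348 [ 0.463 -0.304] [ 0.482 -0.27 ]
0.18 389 [ 0.471 -0.302] [ 0.482 -0.266]
0.19 444 [ 0.463 -0.301] [ 0.482 -0.276]
0.2 520 [ 0.468 -0.301] [ 0.482 -0.273]
0.21 293 [ 0.475 -0.301] [ 0.485 -0.274]
0.22 1424 [ 0.455 -0.3  ] [ 0.485 -0.275]
s 83 [ 0.4623 -0.2968  0.1462] [ 0.493  -0.2639  0.2198]
0.15 12 [ 0.474 -0.284] [ 0.493 -0.264]
0.16 13 [ 0.471 -0.289] [ 0.485 -0.269]
0.22 55 [ 0.462 -0.297] [ 0.486 -0.275]
```

View pics/w7.png

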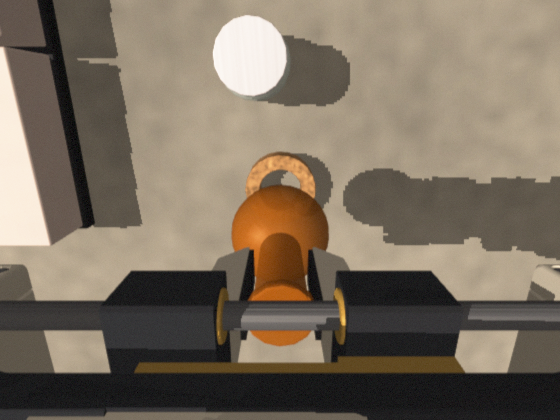

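Flask is upright: ball centre is on the TCP axis at z = TCP − 109 mm. Next, carry it over the ring.

Emit:
play_rows([
  [[0.5,-2,0,0,0,0,0.9],[1.4,-6,0,0,0,0,0.9],[2.3,-10,0,0,0,0,0.9],[3.2,-14,0,0,0,0,0.9],[4.1,-18,0,0,0,0,0.9],[5,-22,0,0,0,0,0.9],[5.9,-26,0,0,0,0,0.9],[6.6,-29,0,0,0,0,0.9]],
])

```text
time_s: 23.7
tcp_pos: [0.5552, 0.0, 0.2381]
orientation: [-0.0, 0.999, -0.033, -0.0]
contact_force: [1.5, -0.6, -1.3]
width: 0.0282
gripper_force: 30.0
```

Emit:
play_rows([
  [[0.2,-1.2,0,0,0,0,0.9],[0.35,-2,0,0,0,0,0.9],[0.35,-2,0,0,0,0,0.9],[0.35,-2,0,0,0,0,0.9]],
])

```text
time_s: 24.2
tcp_pos: [0.5597, 0.0163, 0.2387]
orientation: [0.0, 0.999, -0.034, -0.0]
contact_force: [0.1, 0.3, -1.3]
width: 0.0287
gripper_force: 30.0
```

```bash
cat > ball.py <<'E'
from h import *
p,_=tool();c=capture("wrist");P=cloud(c);hsv=cv2.cvtColor(c["img"],cv2.COLOR_BGR2HSV)
m=(c["depth"]>0)&(hsv[...,0]<20)&(hsv[...,1]>170)&(abs(P[...,0]-p[0])<.04)&(abs(P[...,1]-p[1])<.04)&(P[...,2]<p[2]-.083)&(P[...,2]>p[2]-.15)
b=P[m];A=np.c_[2*b,np.ones(len(b))];w=np.linalg.lstsq(A,(b**2).sum(1),rcond=None)[0];print("tcp",p.round(4),"ball",len(b),w[:3].round(4),np.sqrt(w[3]+w[:3]@w[:3]).round(4),"F",get_obs()["contact_force"])
go(559.6,17.5,195,-3.75)
E
python3 ball.py
```

```text
tcp [0.5597 0.0163 0.2387] ball 3925 [0.5602 0.0162 0.1293] 0.0315 F [ 0.67181304 -0.45351573 -1.32700212]
row [-0.03 -0.12  4.38] [ 0.04  0.01 -0.16]
```

Emit:
play_rows([
  [[0,-0.1,1,0,0,0,0.9],[0,-0.1,2.5,0,0,0,0.9],[0,-0.1,3.8,0,0,0,0.9],[0,-0.1,4.8,0,0,0,0.9],[0,-0.1,5.2,0,0,0,0.9],[0,-0.1,5.2,0,0,0,0.9],[0,-0.1,5.2,0,0,0,0.9]],
])

```text
time_s: 25.12
tcp_pos: [0.5603, 0.0187, 0.1872]
orientation: [-0.0, 0.999, -0.033, 0.0]
contact_force: [-0.2, 0.6, -1.6]
width: 0.0284
gripper_force: 30.0
```

```bash
python3 ball.py
```

```text
tcp [0.5603 0.0187 0.1872] ball 3920 [0.5609 0.0187 0.0778] 0.0316 F [-0.4692605   0.57460806 -1.88728732]
row [-0.06  0.12 -0.78] [-0.   -0.05 -0.06]
```

Emit:
play_rows([
  [[-0.08,0.08,0,0,0,0,0.9],[-0.08,0.08,0.3,0,0,0,0.9],[-0.08,0.08,0.5,0,0,0,0.9],[-0.08,0.08,0.7,0,0,0,0.9],[-0.08,0.08,0.9,0,0,0,0.9],[-0.08,0.08,0.9,0,0,0,0.9]],
])

```text
time_s: 25.92
tcp_pos: [0.5592, 0.0179, 0.1778]
orientation: [0.0, 0.999, -0.033, 0.0]
contact_force: [-1.3, -0.8, 4.9]
width: 0.0288
gripper_force: 30.0
```

```bash
python3 ball.py
```

```text
tcp [0.5592 0.0179 0.1778] ball 3932 [0.56   0.0178 0.0685] 0.0316 F [-1.53312318 -0.12657463  5.68983055]
row [ 0.04  0.04 -1.71] [ 0.   -0.01 -0.06]
```

Emit:
play_rows([
  [[0,0,0.2,0,0,0,0.9],[0,0,0.4,0,0,0,0.9],[0,0,0.6,0,0,0,0.9],[0,0,0.8,0,0,0,0.9],[0,0,0.8,0,0,0,0.9],[0,0,0.8,0,0,0,0.9]],
])

```text
time_s: 26.72
tcp_pos: [0.5594, 0.0179, 0.1702]
orientation: [0.0, 0.999, -0.033, 0.0]
contact_force: [-3.2, -0.1, 7.5]
width: 0.0286
gripper_force: 30.0
```

```bash
python3 ball.py; python3 gap.py top|grep -E "left|right"
```

```text
tcp [0.5594 0.0179 0.1702] ball 3929 [0.5601 0.0178 0.0608] 0.0316 F [-1.26469401 -0.04194307  7.45208124]
row [ 0.02  0.04 -2.48] [-0.   -0.05 -0.06]
left 696 x [-51.9 107.7] y [ 58.4 107.9] rect (27.8, 83.0, 160.1, 49.8, -0.01)
```

Emit:
play_rows([
  [[0,0,0.08,0,0,0,0.9],[0,0,0.12,0,0,0,0.9],[0,0,0.12,0,0,0,0.9],[0,0,0.12,0,0,0,0.9],[0,0,0.12,0,0,0,0.9]],
])

```text
time_s: 27.45
tcp_pos: [0.5595, 0.018, 0.1691]
orientation: [-0.0, 0.999, -0.033, 0.001]
contact_force: [-1.3, -0.5, 7.3]
width: 0.0283
gripper_force: 30.0
```

```bash
python3 ball.py; python3 - <<'E'
from h import *
c=capture("scene");cv2.imwrite("pics/s3.png",cv2.resize(c["img"][120:320,100:340],None,fx=3,fy=3))
E
```

```text
tcp [0.5595 0.018  0.1691] ball 3919 [0.5601 0.0179 0.0597] 0.0316 F [-1.57172972 -1.2436573   7.95309582]
row [ 0.02  0.04 -2.6 ] [-0.   -0.05 -0.07]
```

View pics/s3.png

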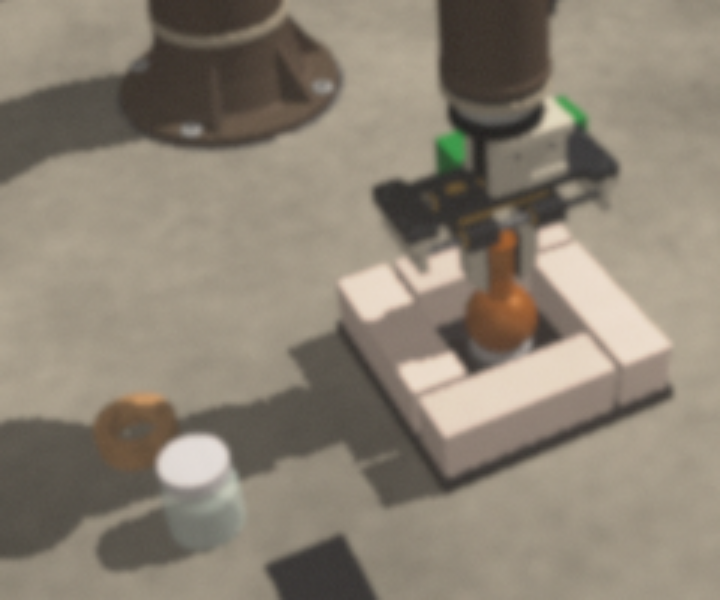

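The flask at (502,310) sits upright in the ring inside the closed pinwheel. By the ball's height the ring is about 14 mm down, and the flask has not slipped in the grip.

```bash
python3 -c "
from rig import *
print(close_job())"
```

```text
the job is handed in; nothing more can be done
None
```

The job is handed in: both firebricks are in their gaps, within about 0.5 mm of centre by camera, and released; the flask is held upright in the sprung ring, pressed down about 14 mm of the 16 mm travel.

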